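# Switch off the doorbell supply and prove its two terminals dead

## Robot

A 7-joint arm with a two-finger parallel gripper is mounted at the origin on the work surface. World frame = base frame: x ahead of the robot, y to its left, z up, the work surface at z = 0. Lengths are in m, angles in degrees, forces in N, time in s.
With the tool pointing down it reaches from about 0.425 to 0.875 m from the base axis. Payload 9.9 kg.
Tool frame: the origin (TCP) lies at the very end of the fingers, on their centre line; the grasp point (between the pads) lies 19 mm behind it (r.grip_depth is the distance from the TCP to the grasp point, in m); z points along the fingers, y is the line along which they close (so a half turn about z gives the same grasp; the last joint's range is limited). The gripper opens to 85 mm and grips with 20 to 120 N. Pads are 22 mm wide; open, the fingers measure 114 mm over their backs; the gripper's body (76 mm by 85 mm) begins 54 mm behind the grasp point. The pads swing forward as they close: fully open they stand 13 mm farther back than shut.
Start: joints at [-74.301, 32.985, 1.427, 82.34, -0.859, 64.687, -3.237], TCP at [0.236, 0.632, 0.231] pointing down, gripper open.
Joint ranges: [-157.87, 157.87], [-19.46, 123.44], [-87.15, 90], [11.01, 140.99], [-62.26, 242.26], [9.8, 113.94], [-161.44, 161.44]. Speed limits (degrees/s): [127.2, 127.2, 172.46, 172.46, 180, 180, 180].

## Interface

Orientations are given as a 3x3 rotation matrix whose columns are the frame's x, y, z axes.
In Python, from bench import get_obs, vision, job, nets, r gives the robot as it stands.
- The arm moves only by the tool carry_out, never from a script. Its argument "steps" is a list of rows, each a list of 3 entries, a list of its own where there are three numbers: the turn, a rotation vector about the tool's x, y, z normalised to -1 to 1, where 1 is 2 pi rad, then the shift along the tool's x, y, z normalised to -1 to 1, where 1 is 0.5 m, then the opening, from 0 (shut) to 1 (fully open). In form: [[[ax, ay, az], [dx, dy, dz], jaw], ...]. A call has 1 to 20 rows; each row shifts and turns the commanded pose from where the row before left it, along the tool's axes as they then stand; what a row does not reach is not made up. A row lasts 1/12 s, in which the tool goes at most 41.7 mm and 7.16 degrees, less where a joint would pass 70% of its speed; a pose out of reach is approached as far as the arm can. A call with a number of a shift or a turn outside -1 to 1 is refused whole. A call with a gripper value outside its range is refused whole. The fingers move at their own pace and stop on an object; "squeeze" is the grip in N (left out, the last holds). Time passes only in rows, so rows that do not move let the fingers close. It gives the time, the measured TCP pose, the force, the opening and the grip force at its end, in the units of the state.
- get_obs(): the state, without advancing time (a new reading comes with each control period).
- vision.camera(name): name is "side" or "top"; returns a dict with "img" (384x512x3 uint8, blue, green, red), "camera_matrix" (3x3 intrinsics, pixels), "origin" and "rotation" of the camera in the world. Camera axes: x right, y down, z forward; pixel columns grow to the right and rows downward; lengths in m; the calibration is good to about 2 mm. A picture is of the moment at which its call begins. There is no depth.
- job.sign_off(): hands the job in; it is judged then, once.
Trained networks look in a picture, given as the dict that the camera call returned (one of the last four; its "shot" number tells which), for a name from the list of things; names that differ only in an ending like _2 or _b are one class to them, and where a whole thing is asked for, a point or a joint stands for the part that bears it (a point fixed in the world has none). Each returns a list of dicts, best first, with "conf" (0 to 1); they miss things now and then, are a little off and sometimes report something else, mostly with a low value. They report only what shows in the picture. A call takes as long as a camera call. They do not tell look-alikes from the thing itself.
- nets.boxes_of(picture, label): "rect" ([left, top, width, height] in pixels, round what is visible of it).
- nets.masks_of(picture, label): "mask" (384x512 bool, what is visible of it) and "rect" ([left, top, width, height] in pixels, round what is visible of it).
- nets.place_of(picture, label): "position" ([row, column] in pixels: a listed point, or the origin of a listed thing).
The state is a dict: "time_s": time; "joint_pos": joint angles; "dq": joint speeds; "joint_torque": joint torques, N m; "ee_pos": TCP position; "eef_rot": TCP orientation; "wrist_force": force on the tool from outside, world axes, zero at the start; "moment": the same for the moment, N m; "opening": opening from 0.0 (shut) to 1.0 (fully open); "grasp_force": force on a finger pad.
Only numpy, scipy, OpenCV 4.12 (cv2) and the standard library are available. Lean on these libraries where they do the work, as an engineer would, in place of code of your own. Each camera call takes 0.05 s, during which the arm holds its last target. There are 200 camera calls.

## Task

Switch off the doorbell supply on the grey board by pushing its toggle lever all the way over to the far side, away from the robot. Then take the voltage tester off the pine box and touch its bent tip gently on the round brass pad and after that on the square brass pad, resting for about half a second on each; keep off the long narrow earth pad. Then lay the tester gently back in the two notches on the pine box with its tip hanging down, and do not disturb the comb, the flashlight or the coin jar.

Things in the scene. Friction and masses are not known exactly. Their poses are not given: they have to be found in the camera images.
- board: grey board, 120 (x) x 330 (y) x 15 mm, fixed flat on the shelf; origin in the middle of its underside, x away from the robot, y along its length. It carries the toggle switch at its +y end and three white terminal blocks in a row, 75 mm apart, along y at x = +10 mm (y about +40, -35 and -110 mm; which pad is on which varies)
- lever (a joint): toggle lever angle in rad: 0 leaning fully towards the board's -x side (on), 1.1 leaning fully to its +x side (off); starts near 0 and stays where it is left. It turns about the board's y axis
- lever_pivot (a point): pivot of the toggle lever, 37 mm above the shelf, on top of a white switch block 70 x 50 mm, 25 mm high, standing on the board; axes as the board
- lever_tip (a point): centre of the black ball (26 mm across) on the end of the toggle lever; a 10 mm steel rod runs from the pivot to it, 70 mm long. At lever 0 it stands 37 mm to -x and 60 mm above the pivot, at lever 1.1 37 mm to +x
- pad_round: round brass pad, 40 mm across, on a white block 52 x 56 mm whose top is 45 mm above the shelf; origin in the middle of the pad's top face, 55 mm above the shelf, z up. The pad is sprung: it gives downwards up to 7 mm (0.5 N to start, 4 N at the bottom)
- pad_square: square brass pad, 38 x 38 mm, otherwise as the round one; origin in the middle of its top face, 55 mm above the shelf
- pad_bar: long narrow brass earth pad, 12 (x) x 48 (y) mm, otherwise as the round one; origin in the middle of its top face, 55 mm above the shelf. Not to be touched
- tester: voltage tester: black handle of square section 20 x 20 mm, 120 mm long along x (-60 to +60 mm); origin in the middle of the handle's underside. A 6 mm steel rod leaves the front of the handle at half its height, runs on to x = +100 mm and there bends straight down (-z). 90 g
- tester_tip (a point): lowest point of the 12 mm steel ball at the bent end of the tester's rod: at (100, 0, -30) mm in the tester's frame, axes as the tester
- pine_box: pine box 160 (x) x 170 (y) x 50 mm, fixed, shut drawer at -x; origin in the middle of its underside. On top two cleats, 12 mm thick, at x = -45 and +45 mm, each with a notch 30 mm wide (y -15 to 15); notch floors 85 mm, horns 97 mm above the shelf. The tester's handle lies along x in both, tip towards +x, origins within 5 mm in plan
- coin_jar: glass coin jar with steel lid, 72 mm across, 106 mm high; origin in the middle of its underside. Bystander
- flashlight: aluminium flashlight lying along its x, 145 mm long, 44 mm thick at the head, with a rubber button; origin under its middle. Bystander
- comb: grey plastic comb lying flat along its y, 160 x 30 x 5 mm; origin under its middle. Bystander
Mind the look-alikes: they are no part of the job. Several things have the shape of the pine_box; the one meant has the colours described above.

How it is judged (in metres and radians):
On the way, in this order (a step that is already met when the one before it is completed fails the run):
1. the toggle lever is pushed over to off (above 0.9 rad) (value of joint lever above 0.9 rad), for 0.2 s.
2. the tester's tip rests on the round pad (0.3 N or more, tip within 25 mm of the pad's centre) for 0.25 s (contact force between tester and pad_round above 0.3 N and distance between tester_tip and pad_round below 0.025 m), for 0.25 s.
3. the tester's tip rests on the square pad (0.3 N or more, tip within 25 mm of the pad's centre) for 0.25 s (contact force between tester and pad_square above 0.3 N and distance between tester_tip and pad_square below 0.025 m), for 0.25 s.
At the end, for the whole second after the job is handed in: Lever off (above 0.9 rad). Tester still and released in both notches: origin within 25 mm along and 10 mm across of the box's middle, within 4 mm of 85 mm height, level within 0.1 rad, tip hanging down, along the notches within 0.25 rad (either end first) (value of joint lever above 0.9 rad and x of tester in the frame of pine_box between -0.025 and 0.025 m and y of tester in the frame of pine_box between -0.01 and 0.01 m and z of tester in the frame of pine_box between 0.081 and 0.089 m and angle between tester's own z axis and vertical below 0.1 rad and angle between the x axis of tester and the x axis of pine_box, either way round below 0.25 rad and linear speed of tester below 0.02 m/s); the robot touches nothing.
It fails at once if the tester touches a pad while the switch is not off (lever below 0.9 rad) (value of joint lever below 0.9 rad and (contact force between tester and pad_round above 0.2 N or contact force between tester and pad_square above 0.2 N or contact force between tester and pad_bar above 0.2 N)).
It fails at once if a pad is pressed with more than 15 N (contact force between anything else and pad_round above 15 N or contact force between anything else and pad_square above 15 N).
It fails at once if the long earth pad is touched (contact force between anything else and pad_bar above 0.3 N).
It fails at once if the tester is dropped (falls free faster than 0.6 m/s) (linear speed of tester above 0.6 m/s and contact force between tester and the fingers below 0.05 N).
It fails at once if the comb, the flashlight or the coin jar is moved by more than 20 mm (distance of any of comb, flashlight, coin_jar from where it was at the start of the episode above 0.02 m).
It also fails if it takes over 62 s, if anything falls off the work surface, if the arm or the gripper's body presses on something with over 40 N, if the wrist force passes 120 N, or if a joint passes its speed limit or range.

## Working session

There is one attempt and no reset: what is moved stays moved. The work goes in short steps, Python scripts to look and compute and a tool call to move; the robot and the scene stay as the last step left them, time stands still between calls to the robot, and variables do not carry over. Pictures are saved under pics/ and viewed, at most 10 in all, crops included, and the job is handed in when it is done.

Besides the shell and the picture viewer there is one more tool, called after "Emit:" as name([rows], argument=value, ...), one row to a line, values as JSON. carry_out: Moves the arm, as the interface text tells. Scaled input: -1 to 1 covers 0.5 m each way for a shift and 2 pi rad each way for a turn. Its arguments: {"type":"object","properties":{"steps":{"type":"array","items":{"type":"array"}},"squeeze":{"type":"number"}},"required":["steps"]}

```bash
mkdir -p pics; cat > h.py <<'E'
import numpy as np, cv2
from bench import get_obs, vision, job, nets, r
def ray(c,px):  # px=[row,col]
    d=np.linalg.inv(c["camera_matrix"])@np.array([px[1],px[0],1.0]); return np.array(c["origin"]),np.array(c["rotation"])@d
def atz(c,px,z):
    o,d=ray(c,px); return o+d*(z-o[2])/d[2]
def tri(a,pa,b,pb):
    o1,d1=ray(a,pa);o2,d2=ray(b,pb);s,*_=np.linalg.lstsq(np.c_[d1,-d2],o2-o1,rcond=None)
    p,q=o1+d1*s[0],o2+d2*s[1]; return (p+q)/2,np.linalg.norm(p-q)
E
python3 - <<'E'
from h import *
np.set_printoptions(precision=4,suppress=True)
a=vision.camera("top");b=vision.camera("side")
cv2.imwrite("pics/top1.png",cv2.resize(a["img"],(800,600)));cv2.imwrite("pics/side1.png",cv2.resize(b["img"],(800,600)))
for c in (a,b): print(c["origin"],np.array(c["rotation"]).tolist())
for n in ["board","lever_pivot","lever_tip","pad_round","pad_square","pad_bar","tester","tester_tip","pine_box","coin_jar","flashlight","comb"]:
    A=nets.place_of(a,n);B=nets.place_of(b,n)
    print(n,[(np.round(x["position"]).tolist(),round(x["conf"],2)) for x in A[:4]],[(np.round(x["position"]).tolist(),round(x["conf"],2)) for x in B[:4]])
    for x in A[:2]:
        for y in B[:3]:
            p,e=tri(a,x["position"],b,y["position"])
            if e<.015: print("   ",p,round(e,4))
E
```

```text
[0.3987 0.0606 1.1224] [[0.012554879081180864, -0.9964340160791209, 0.08343636264657539], [-0.9999082929341979, -0.012087220683361263, 0.006107766987172768], [-0.005077473059977925, -0.08350539321855584, -0.9964943896333484]]
[ 0.1994 -0.6763  0.7732] [[0.9129063832515005, -0.28104342043736047, 0.2960008973762295], [-0.4076111396451423, -0.5898174355370824, 0.6971144465391949], [-0.021332938284549928, -0.7570534912179776, -0.6530045307490747]]
board [([157.0, 234.0], 0.83)] [([181.0, 269.0], 0.96), ([158.0, 267.0], 0.18)]
    [0.5957 0.1341 0.0023] 0.0084
    [0.5814 0.1266 0.101 ] 0.014
lever_pivot [([146.0, 193.0], 0.54)] [([148.0, 256.0], 0.48)]
    [0.6123 0.2527 0.0468] 0.0056
lever_tip [([145.0, 183.0], 0.67), ([199.0, 360.0], 0.37)] [([131.0, 252.0], 0.46)]
    [0.6052 0.2699 0.1018] 0.0006
    [ 0.4393 -0.134   0.3879] 0.0139
pad_round [] [([172.0, 272.0], 0.65)]
pad_square [([159.0, 269.0], 0.5)] [([192.0, 277.0], 0.66), ([279.0, 290.0], 0.65)]
    [0.5776 0.034  0.0457] 0.0028
pad_bar [([148.0, 220.0], 0.64)] [([158.0, 266.0], 0.48)]
    [0.6071 0.1727 0.062 ] 0.0024
tester [([198.0, 376.0], 0.96)] [([278.0, 290.0], 0.62)]
    [ 0.4637 -0.2587  0.0866] 0.0126
tester_tip [([165.0, 373.0], 0.74)] [([271.0, 331.0], 0.96)]
    [ 0.5631 -0.2618  0.0559] 0.0046
pine_box [([282.0, 379.0], 0.75), ([200.0, 377.0], 0.68)] [([356.0, 198.0], 0.7), ([296.0, 292.0], 0.65)]
    [ 0.2313 -0.2923  0.0006] 0.0009
    [ 0.4612 -0.2759  0.0412] 0.0111
coin_jar [([106.0, 365.0], 0.65)] [([259.0, 394.0], 0.79), ([270.0, 334.0], 0.67), ([180.0, 268.0], 0.16)]
    [ 0.7554 -0.2603 -0.008 ] 0.0018
flashlight [([162.0, 124.0], 0.73)] [([126.0, 222.0], 0.86)]
    [0.5686 0.457  0.0253] 0.0042
comb [([223.0, 248.0], 0.58)] [([209.0, 206.0], 0.86)]
    [0.3905 0.0949 0.0063] 0.0132
```

View pics/top1.png

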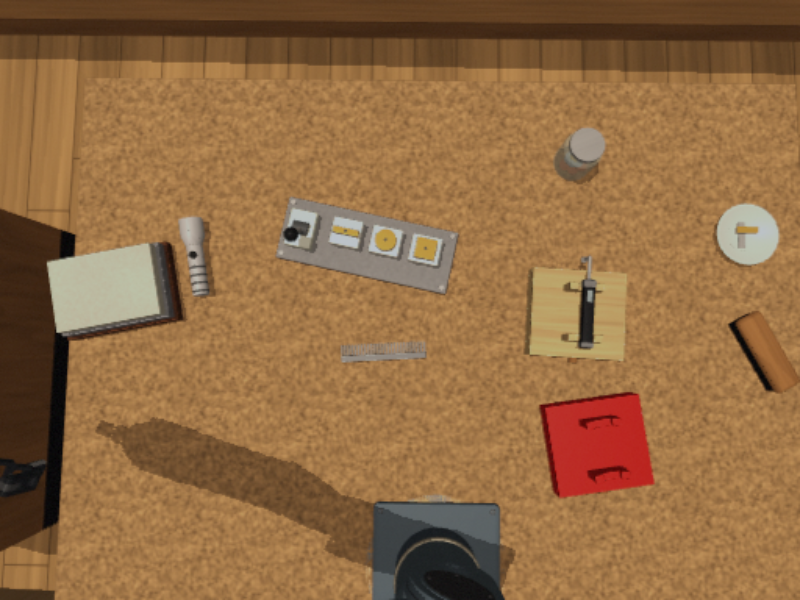

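View pics/side1.png

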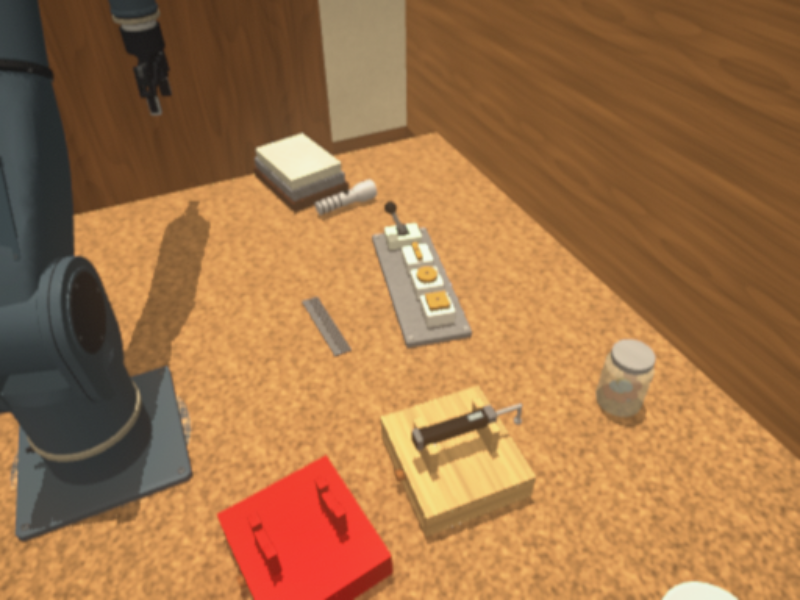

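The top view (800 px scale) shows the board with, left to right, the toggle lever (ball at 291,234), then the earth bar (346,232), the round pad (385,239) and the square pad (426,248). Two things have the pine_box shape: the natural-wood box at (578,313), which carries the tester, and the red one at (598,445). The pine one fits the description by colour. I'll confirm it in a crop and refine the positions.

```bash
python3 - <<'E'
from h import *
np.set_printoptions(precision=4,suppress=True)
a=vision.camera("top");b=vision.camera("side")
crop=np.hstack([cv2.resize(a["img"][150:250,325:425],(400,400),interpolation=2),cv2.resize(b["img"][235:335,240:340],(400,400),interpolation=2)])
cv2.imwrite("pics/crop1.png",crop)
M={}
def m(c,n,k=0):
    L=nets.masks_of(c,n)
    return [(x["mask"].astype(np.uint8),x["conf"]) for x in L]
def cen(mm): ys,xs=np.nonzero(mm); return [ys.mean(),xs.mean()]
for n in ["pad_round","pad_square","pad_bar","lever_tip"]:
    for c,t in((a,"top"),(b,"side")):
        for mm,cf in m(c,n): print(n,t,round(cf,2),np.round(cen(mm),1),mm.sum(),atz(c,cen(mm),.055))
# brass by colour in board region
for c,t,R in((a,"top",(120,190,170,300)),(b,"side",(125,215,235,305))):
    h=cv2.cvtColor(c["img"],cv2.COLOR_BGR2HSV)
    k=((h[...,1]>150)&(h[...,2]>140)&(h[...,0]>10)&(h[...,0]<30)).astype(np.uint8)
    k2=np.zeros_like(k)
    bm=m(c,"board")[0][0] if m(c,"board") else None
    if bm is not None:
        hull=cv2.convexHull(np.argwhere(bm)[:,::-1].astype(np.int32)); cv2.fillConvexPoly(k2,hull,1)
        q=cv2.minAreaRect(hull); print(t,"board",[atz(c,[p[1],p[0]],.015) for p in cv2.boxPoints(q)])
    n_,l,s,ce=cv2.connectedComponentsWithStats(k&k2)
    for i in range(1,n_):
        if s[i,4]>15: print(t,s[i],ce[i],atz(c,ce[i][::-1],.055))
for n,z in(("tester",.095),("pine_box",.05)):
    for mm,cf in m(a,n):
        cnt=np.argwhere(mm)[:,::-1].astype(np.int32); print(n,cf,[atz(a,[p[1],p[0]],z)[:2] for p in cv2.boxPoints(cv2.minAreaRect(cnt))])
# dark handle in both views
for c,t,R in((a,"top",(170,235,355,395)),(b,"side",(250,295,255,330))):
    T=m(c,"tester")[0][0]; g=c["img"].max(2); k=T&(g<70)
    cnt=np.argwhere(k)[:,::-1].astype(np.int32); q=cv2.minAreaRect(cnt); bp=cv2.boxPoints(q); print(t,q)
    M[t]=q; print([atz(c,[p[1],p[0]],.105 if t=="top" else .095)[:2] for p in bp])
print("handle mid",tri(a,M["top"][0][::-1],b,M["side"][0][::-1]))
print(get_obs()["eef_rot"])
E
```

```text
pad_round top 0.52 [153.  246.1] 157 [0.5948 0.0988 0.055 ]
pad_square top 0.64 [159.1 271.7] 202 [0.5781 0.0256 0.055 ]
pad_square top 0.61 [200.9 367.1] 3134 [ 0.4622 -0.2446  0.055 ]
pad_square top 0.34 [ 98. 370.] 787 [ 0.7594 -0.2564  0.055 ]
pad_square side 0.74 [192.8 280. ] 140 [0.5772 0.0199 0.055 ]
pad_bar top 0.6 [147.7 221.1] 77 [0.6092 0.1706 0.055 ]
pad_bar side 0.53 [161.  266.8] 52 [0.6065 0.1652 0.055 ]
lever_tip side 0.19 [272.6 294.8] 751 [ 0.4855 -0.2308  0.055 ]
top board [array([0.5647, 0.3083, 0.015 ]), array([0.6848, 0.2861, 0.015 ]), array([ 0.6174, -0.0372,  0.015 ]), array([ 0.4986, -0.0124,  0.015 ])]
top [214 145  15   6  42] [221.0476 147.5   ] [0.6099 0.1706 0.055 ]
top [241 147  12  13 121] [246.4959 153.0579] [0.5947 0.0976 0.055 ]
top [266 152  14  14 140] [271.9786 158.6286] [0.5795 0.0248 0.055 ]
side board [array([0.585 , 0.4087, 0.015 ]), array([0.7568, 0.4198, 0.015 ]), array([ 0.6116, -0.0479,  0.015 ]), array([ 0.4874, -0.0418,  0.015 ])]
side [264 156   6  10  23] [266.3478 160.1739] [0.6071 0.1696 0.055 ]
side [268 171  11   9  82] [272.8902 175.1707] [0.5932 0.0966 0.055 ]
side [273 187  14  11 114] [279.4123 192.0702] [0.5769 0.0231 0.055 ]
tester 0.78 [array([ 0.4028, -0.2395]), array([ 0.5644, -0.2479]), array([ 0.5636, -0.2746]), array([ 0.4021, -0.2658])]
pine_box 0.92 [array([ 0.3835, -0.1542]), array([ 0.5488, -0.1633]), array([ 0.5418, -0.3441]), array([ 0.3769, -0.3327])]
pine_box 0.63 [array([ 0.2995, -0.1804]), array([ 0.331 , -0.3619]), array([ 0.1609, -0.3861]), array([ 0.1301, -0.207 ])]
top ((375.4864196777344, 200.7178955078125), (8.79533863067627, 43.041019439697266), 3.5763344764709473)
[array([ 0.403 , -0.2366]), array([ 0.5187, -0.2453]), array([ 0.5175, -0.269 ]), array([ 0.4018, -0.2601])]Traceback (most recent call last):
  File "<stdin>", line 31, in <module>
IndexError: list index out of range
```

View pics/crop1.png

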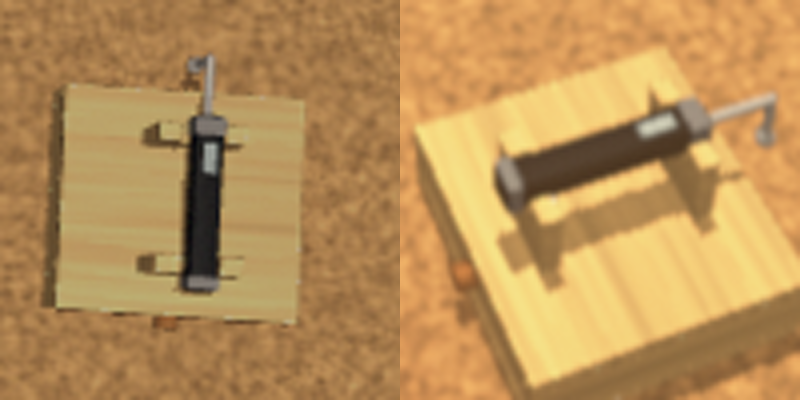

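The crop confirms that the natural-pine box holds the black tester in its two cleats, tip towards +x. Next I'll work out the lever ball, the tester mid-point and the tool axes.

```bash
python3 - <<'E'
from h import *
np.set_printoptions(precision=4,suppress=True)
a=vision.camera("top");b=vision.camera("side")
P={}
for c,t,(r0,r1,c0,c1) in((a,"top",(140,160,178,198)),(b,"side",(124,142,240,262))):
    g=c["img"][r0:r1,c0:c1].max(2); k=(g<50).astype(np.uint8)
    n,l,s,ce=cv2.connectedComponentsWithStats(k); 
    for i in range(1,n):
        if s[i,4]>8: print(t,s[i],ce[i]+[c0,r0],atz(c,(ce[i]+[c0,r0])[::-1],.097))
    i=1+np.argmax(s[1:,4]); P[t]=(ce[i]+[c0,r0])[::-1]
print("ball",tri(a,P["top"],b,P["side"]))
print("handle tri",tri(a,[200.9,376.1],b,[272.8,291.0]))
for rc in([179.5,377.2],[222.3,375.]): print("end",atz(a,rc,.105))
T=nets.place_of(a,"tester_tip")[0]["position"],nets.place_of(b,"tester_tip")[0]["position"];print("tip",T,tri(a,T[0],b,T[1]),atz(a,T[0],.055),atz(b,T[1],.055))
print(nets.place_of(a,"tester")[0]["position"])
o=get_obs();print(np.array(o["eef_rot"]),o["ee_pos"],o["opening"],o["time_s"],o["wrist_force"])
E
```

```text
top [ 4  6  9  8 58] [185.8621 149.4655] [0.595  0.2629 0.097 ]Traceback (most recent call last):
  File "<stdin>", line 10, in <module>
    return _wrapfunc(a, 'argmax', axis=axis, out=out, **kwds)
    return bound(*args, **kwds)
ValueError: attempt to get argmax of an empty sequence
```

```bash
python3 - <<'E'
from h import *
np.set_printoptions(precision=4,suppress=True)
a=vision.camera("top");b=vision.camera("side")
print("ball",tri(a,[149.5,185.9],b,[133,249.6]),atz(b,[133,249.6],.097))
print("handle tri",tri(a,[200.9,376.1],b,[272.8,291.0]))
for rc in([179.5,377.2],[222.3,375.]): print("end",atz(a,rc,.105))
T=nets.place_of(a,"tester_tip")[0]["position"],nets.place_of(b,"tester_tip")[0]["position"];print("tip",T,tri(a,T[0],b,T[1]),atz(a,T[0],.055),atz(b,T[1],.055))
o=get_obs();print(np.array(o["eef_rot"]),o["ee_pos"],o["opening"],o["time_s"],o["wrist_force"])
E
```

```text
ball (array([0.5934, 0.2617, 0.103 ]), np.float64(0.0007184710835434394)) [0.5966 0.2701 0.097 ]
handle tri (array([ 0.4599, -0.2559,  0.1001]), np.float64(0.00037268648568178505))
end [ 0.5174 -0.2581  0.105 ]
end [ 0.4021 -0.2506  0.105 ]
tip ([165.9, 372.7], [270.5, 333.0]) (array([ 0.5635, -0.2621,  0.0559]), np.float64(0.003668618874352844)) [ 0.5619 -0.2616  0.055 ] [ 0.5658 -0.262   0.055 ]
[[-0.9367  0.3502 -0.    ]
 [ 0.3502  0.9367 -0.    ]
 [ 0.     -0.     -1.    ]] [0.2364 0.6323 0.2313] 1.0032389837149234 2.5 [ 0.7045  0.5695 -0.1661]
```

Emit:
carry_out([
  [[0,0,-0.0124],[0,0,0],0],
  [[0,0,-0.0124],[0,0,0],0],
  [[0,0,0],[-0.0535,-0.0416,0],0],
  [[0,0,0],[-0.0535,-0.0416,0],0],
  [[0,0,0],[-0.0535,-0.0416,0],0],
  [[0,0,0],[-0.0535,-0.0416,0],0],
  [[0,0,0],[-0.0535,-0.0416,0],0],
  [[0,0,0],[-0.0535,-0.0416,0],0],
  [[0,0,0],[-0.0535,-0.0416,0],0],
  [[0,0,0],[-0.0535,-0.0416,0],0],
  [[0,0,0],[-0.0535,-0.0416,0],0],
  [[0,0,0],[-0.0535,-0.0416,0],0],
  [[0,0,0],[-0.0535,-0.0416,0],0],
  [[0,0,0],[-0.0535,-0.0416,0],0],
  [[0,0,0],[-0.0535,-0.0416,0],0],
  [[0,0,0],[-0.0535,-0.0416,0],0],
  [[0,0,0],[0,0,0.07],0],
  [[0,0,0],[0,0,0.07],0],
  [[0,0,0],[0,0,0.07],0],
  [[0,0,0],[0,0,0.07],0],
])

```text
time_s: 4.17
ee_pos: [0.5452, 0.2716, 0.0903]
eef_rot: [[-0.98, 0.201, 0.001], [0.201, 0.98, 0.001], [-0.001, 0.001, -1.0]]
wrist_force: [0.8, 0.6, -0.5]
opening: -0.0
grasp_force: 0.0
```

Emit:
carry_out([
  [[0,0,0],[0,0,0.01],0],
  [[0,0,0],[-0.02,0,0],0],
  [[0,0,0],[-0.02,0,0],0],
  [[0,0,0],[-0.02,0,0],0],
  [[0,0,0],[-0.02,0,0],0],
  [[0,0,0],[-0.02,0,0],0],
  [[0,0,0],[-0.02,0,0],0],
  [[0,0,0],[-0.02,0,0],0],
  [[0,0,0],[-0.02,0,0],0],
  [[0,0,0],[-0.02,0,0],0],
  [[0,0,0],[0,0,0],0],
])

```text
time_s: 5.08
ee_pos: [0.6312, 0.2539, 0.0853]
eef_rot: [[-0.98, 0.2, -0.006], [0.2, 0.98, -0.001], [0.006, -0.002, -1.0]]
wrist_force: [-7.3, 0.5, 2.3]
opening: 0.003
grasp_force: 4.0
```

```bash
python3 - <<'E'
from h import *
a=vision.camera("top");b=vision.camera("side")
cv2.imwrite("pics/push.png",np.hstack([cv2.resize(a["img"][110:200,160:250],(400,400),interpolation=2),cv2.resize(b["img"][100:190,210:300],(400,400),interpolation=2)]))
E
```

```text
(no output)
```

View pics/push.png

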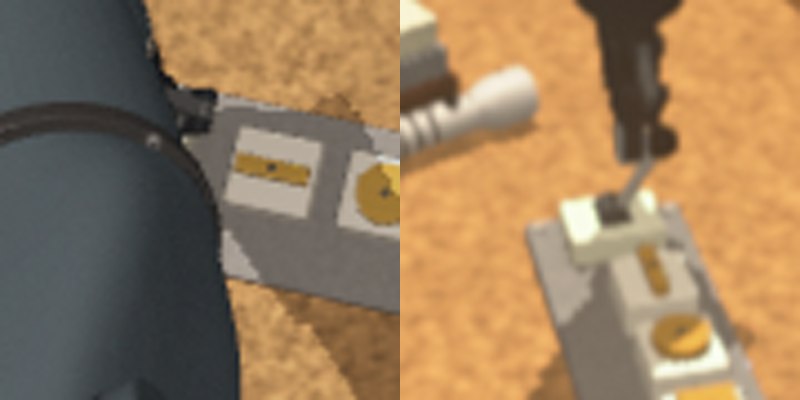

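The side view shows the lever leaning to +x, with the ball near crop (660,138). I'll push on until the force shows the stop.

Emit:
carry_out([
  [[0,0,0],[-0.01,0,0],0],
  [[0,0,0],[-0.01,0,0],0],
  [[0,0,0],[0,0,0],0],
])

```text
time_s: 5.43
ee_pos: [0.6321, 0.2539, 0.0849]
eef_rot: [[-0.98, 0.197, -0.021], [0.197, 0.98, -0.001], [0.021, -0.005, -1.0]]
wrist_force: [-39.3, 1.4, 21.2]
opening: 0.003
grasp_force: 19.5
```

Emit:
carry_out([
  [[0,0,0],[0.035,0,0],0],
  [[0,0,0],[0.035,0,0],0],
  [[0,0,0],[0.035,0,0],0],
  [[0,0,0],[0.035,0,0],0],
  [[0,0,0],[0,0,-0.075],0],
  [[0,0,0],[0,0,-0.075],0],
  [[0,0,0],[0,0,-0.075],0],
  [[0,0,0],[0,0,-0.075],0],
  [[0,0,-0.0111],[0,0,0],0.7],
  [[0,0,-0.0111],[0,0,0],0.7],
])

```text
time_s: 6.27
ee_pos: [0.5763, 0.2663, 0.2396]
eef_rot: [[-0.998, 0.06, 0.005], [0.06, 0.998, 0.002], [-0.005, 0.003, -1.0]]
wrist_force: [-0.3, -0.7, -1.2]
opening: 0.279
grasp_force: 0.0
```

Emit:
carry_out([
  [[0,0,0],[0.013,-0.075,0],0.7],
  [[0,0,0],[0.013,-0.075,0],0.7],
  [[0,0,0],[0.013,-0.075,0],0.7],
  [[0,0,0],[0.013,-0.075,0],0.7],
  [[0,0,0],[0.013,-0.075,0],0.7],
  [[0,0,0],[0.013,-0.075,0],0.7],
  [[0,0,0],[0.013,-0.075,0],0.7],
  [[0,0,0],[0.013,-0.075,0],0.7],
  [[0,0,0],[0.013,-0.075,0],0.7],
  [[0,0,0],[0.013,-0.075,0],0.7],
  [[0,0,0],[0.013,-0.075,0],0.7],
  [[0,0,0],[0.013,-0.075,0],0.7],
  [[0,0,0],[0.013,-0.075,0],0.7],
  [[0,0,0],[0.013,-0.075,0],0.7],
  [[0,0,0],[0,0,0],0.7],
  [[0,0,0],[0,0,0],0.7],
])

```text
time_s: 7.6
ee_pos: [0.45, -0.2555, 0.2365]
eef_rot: [[-0.998, 0.068, 0.0], [0.068, 0.998, -0.001], [-0.0, -0.001, -1.0]]
wrist_force: [0.2, 0.7, -0.2]
opening: 0.703
grasp_force: 0.0
```

```bash
python3 - <<'E'
from h import *
np.set_printoptions(precision=4,suppress=True)
a=vision.camera("top");b=vision.camera("side")
cv2.imwrite("pics/after.png",np.hstack([cv2.resize(a["img"][120:195,165:240],(400,400),interpolation=2),cv2.resize(b["img"][100:310,200:410],(400,400),interpolation=2)]))
o=get_obs();print(o["ee_pos"],np.array(o["eef_rot"]),o["opening"])
E
```

```text
[ 0.4511 -0.2522  0.2363] [[-0.9981  0.0623  0.0002]
 [ 0.0623  0.9981  0.0003]
 [-0.0002  0.0003 -1.    ]] 0.7004493333261398
```

View pics/after.png

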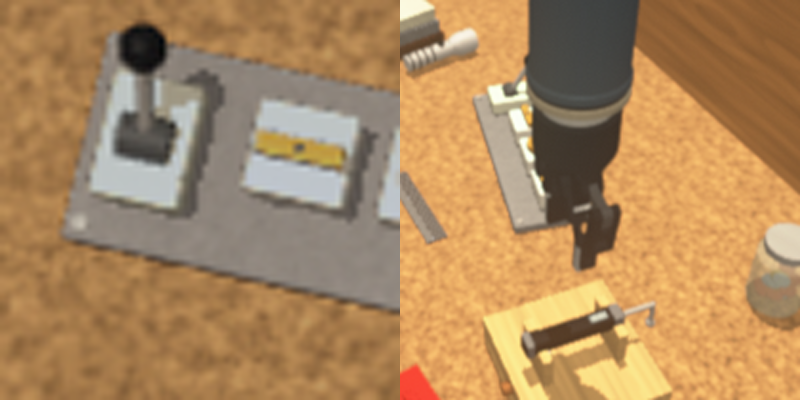

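The lever is fully over: the ball sits at crop (142,48), on the far side. Now I'll descend on the tester and grip it.

Emit:
carry_out([
  [[0,0,0],[-0.018,-0.006,0],0.7],
  [[0,0,0],[0,0,0.06],0.7],
  [[0,0,0],[0,0,0.06],0.7],
  [[0,0,0],[0,0,0.06],0.7],
  [[0,0,0],[0,0,0.06],0.7],
  [[0,0,0],[0,0,0.06],0.7],
  [[0,0,0],[0,0,0.016],0.7],
  [[0,0,0],[0,0,0],0.7],
  [[0,0,0],[0,0,0],0.7],
])

```text
time_s: 8.45
ee_pos: [0.4604, -0.2557, 0.0789]
eef_rot: [[-0.998, 0.061, 0.0], [0.061, 0.998, 0.0], [-0.0, 0.0, -1.0]]
wrist_force: [0.3, -0.7, -0.4]
opening: 0.698
grasp_force: 0.0
```

Emit:
carry_out([
  [[0,0,0],[0,0,0],0.5],
  [[0,0,0],[0,0,0],0.4],
  [[0,0,0],[0,0,0],0.3],
  [[0,0,0],[0,0,0],0.2],
  [[0,0,0],[0,0,0],0],
  [[0,0,0],[0,0,0],0],
  [[0,0,0],[0,0,0],0],
  [[0,0,0],[0,0,0],0],
], squeeze=50)

```text
time_s: 9.12
ee_pos: [0.4601, -0.2562, 0.0796]
eef_rot: [[-0.998, 0.062, 0.002], [0.062, 0.998, -0.001], [-0.002, -0.001, -1.0]]
wrist_force: [-0.7, 2.0, 7.8]
opening: 0.227
grasp_force: 48.7
```

Emit:
carry_out([
  [[0,0,0],[0,0,-0.02],0],
  [[0,0,0],[0,0,-0.03],0],
  [[0,0,0],[0,0,-0.04],0],
  [[0,0,0],[0,0,-0.04],0],
  [[0,0,0],[0,0,-0.04],0],
  [[0,0,0],[0,0,-0.03],0],
  [[0,0,0],[0,0,0],0],
  [[0,0,0],[0,0,0],0],
  [[0,0,0],[0,0,0],0],
])

```text
time_s: 9.87
ee_pos: [0.4591, -0.2558, 0.1782]
eef_rot: [[-0.998, 0.062, -0.0], [0.062, 0.998, 0.0], [0.0, 0.0, -1.0]]
wrist_force: [0.5, 0.6, -1.0]
opening: 0.225
grasp_force: 49.2
```

```bash
python3 - <<'E'
from h import *
np.set_printoptions(precision=4,suppress=True)
a=vision.camera("top");b=vision.camera("side")
cv2.imwrite("pics/lift.png",np.hstack([cv2.resize(a["img"][140:240,325:425],(400,400),interpolation=2),cv2.resize(b["img"][200:300,260:360],(400,400),interpolation=2)]))
A=nets.place_of(a,"tester_tip");B=nets.place_of(b,"tester_tip")
print(A[:2],B[:2])
if A and B: print(tri(a,A[0]["position"],b,B[0]["position"]))
o=get_obs();print(o["ee_pos"],np.array(o["eef_rot"]),o["opening"],o["grasp_force"],o["wrist_force"])
E
```

```text
[{'position': [159.0, 386.2], 'conf': 0.77}, {'position': [154.6, 245.3], 'conf': 0.22}] [{'position': [295.8, 288.9], 'conf': 0.73}, {'position': [239.7, 336.3], 'conf': 0.57}]
(array([ 0.5149, -0.2823,  0.0561]), np.float64(0.13485657935162587))
[ 0.459  -0.2558  0.1776] [[-0.998   0.0625 -0.0014]
 [ 0.0625  0.998   0.0006]
 [ 0.0014  0.0005 -1.    ]] 0.2273501697219679 49.219011068344116 [-0.4448  0.1777 -1.0896]
```

View pics/lift.png

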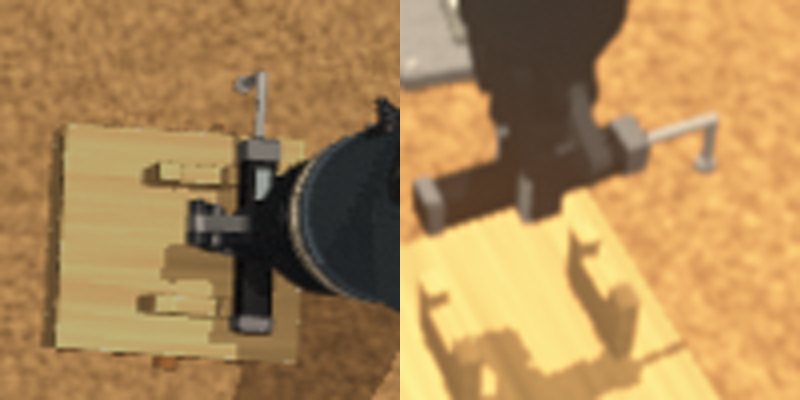

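The tester hangs level in the grip. Its tip ball is at crop (242,84) in the top view and (705,163) in the side view.

```bash
python3 - <<'E'
from h import *
np.set_printoptions(precision=4,suppress=True)
a=vision.camera("top");b=vision.camera("side")
t=np.array(get_obs()["ee_pos"])
p,e=tri(a,[161.3,385.4],b,[240.5,336.3]);print("tip ball",p,e,p-t)
print("ends top z.2035",atz(a,[140+142/4,325+261/4],.204)-t,atz(a,[140+330/4,325+252/4],.204)-t)
for n,A,B in(("bar",[147.5,221.05],[160.2,266.3]),("round",[153.06,246.5],[175.2,272.9]),("square",[158.6,272],[192.1,279.4])): print(n,tri(a,A,b,B))
E
```

```text
tip ball [ 0.5585 -0.2625  0.161 ] 0.0011312380145469877 [ 0.0994 -0.0066 -0.0168]
ends top z.2035 [ 0.0569 -0.0031  0.0263] [-0.0574  0.0042  0.0263]
bar (array([0.609 , 0.1712, 0.0535]), np.float64(0.0024734548795814714))
round (array([0.5944, 0.0978, 0.0537]), np.float64(0.0010397686187211747))
square (array([0.579 , 0.025 , 0.0529]), np.float64(0.001993317343437055))
```

Emit:
carry_out([
  [[0,0,0],[-0.0022,0.03,0],0],
  [[0,0,0],[-0.0022,0.06,0],0],
  [[0,0,0],[-0.0022,0.06,0],0],
  [[0,0,0],[-0.0022,0.06,0],0],
  [[0,0,0],[-0.0022,0.06,0],0],
  [[0,0,0],[-0.0022,0.06,0],0],
  [[0,0,0],[-0.0022,0.06,0],0],
  [[0,0,0],[-0.0022,0.06,0],0],
  [[0,0,0],[-0.0022,0.06,0],0],
  [[0,0,0],[-0.0022,0.06,0],0],
  [[0,0,0],[-0.0022,0.06,0],0],
  [[0,0,0],[-0.0022,0.06,0],0],
  [[0,0,0],[0,0.033,0],0],
  [[0,0,0],[0,0,0.06],0],
  [[0,0,0],[0,0,0.06],0],
  [[0,0,0],[0,0,0.04],0],
  [[0,0,0],[0,0,0],0],
  [[0,0,0],[0,0,0],0],
  [[0,0,0],[0,0,0],0],
])

```text
time_s: 11.75
ee_pos: [0.4958, 0.104, 0.0992]
eef_rot: [[-0.998, 0.063, 0.001], [0.063, 0.998, 0.0], [-0.001, 0.0, -1.0]]
wrist_force: [0.3, -0.0, -0.6]
opening: 0.227
grasp_force: 49.2
```

```bash
python3 - <<'E'
from h import *
np.set_printoptions(precision=4,suppress=True)
a=vision.camera("top");b=vision.camera("side")
cv2.imwrite("pics/round.png",np.hstack([cv2.resize(a["img"][120:200,210:290],(400,400),interpolation=2),cv2.resize(b["img"][140:220,230:310],(400,400),interpolation=2)]))
o=get_obs();print(o["ee_pos"],np.array(o["eef_rot"]),o["wrist_force"])
E
```

```text
[0.4961 0.1041 0.0996] [[-0.998   0.0627  0.0022]
 [ 0.0627  0.998   0.0006]
 [-0.0022  0.0008 -1.    ]] [-0.1259  0.5379 -0.6336]
```

View pics/round.png

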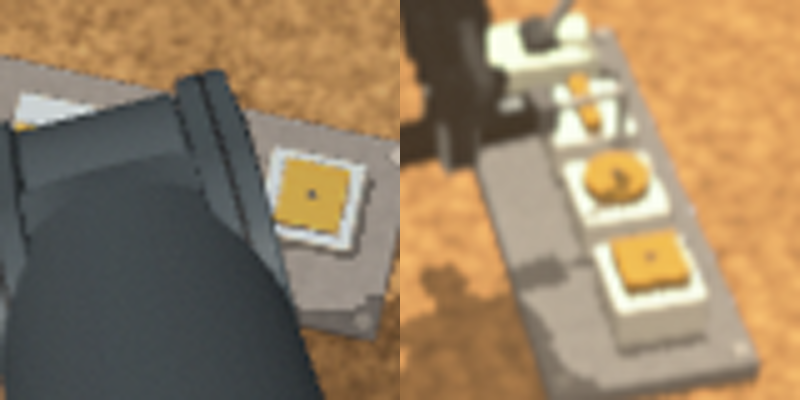

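Emit:
carry_out([
  [[0,0,0],[0,0,0.016],0],
  [[0,0,0],[0,0,0.016],0],
  [[0,0,0],[0,0,0.006],0],
  [[0,0,0],[0,0,0.004],0],
  [[0,0,0],[0,0,0.003],0],
  [[0,0,0],[0,0,0.003],0],
  [[0,0,0],[0,0,0],0],
  [[0,0,0],[0,0,0],0],
  [[0,0,0],[0,0,0],0],
  [[0,0,0],[0,0,0],0],
  [[0,0,0],[0,0,0],0],
  [[0,0,0],[0,0,0],0],
  [[0,0,0],[0,0,0],0],
])

```text
time_s: 12.93
ee_pos: [0.4951, 0.104, 0.0744]
eef_rot: [[-0.998, 0.062, -0.0], [0.062, 0.998, 0.0], [0.0, 0.0, -1.0]]
wrist_force: [-2.0, -0.4, 1.5]
opening: 0.226
grasp_force: 49.6
```

```bash
python3 - <<'E'
from h import *
np.set_printoptions(precision=4,suppress=True)
b=vision.camera("side")
cv2.imwrite("pics/touch.png",cv2.resize(b["img"][150:210,240:300],(480,480),interpolation=2))
o=get_obs();print(o["ee_pos"],o["wrist_force"],o["moment"])
E
```

```text
[0.4951 0.1039 0.0743] [-1.699   0.0926  1.9218] [-0.0535  0.182  -0.0106]
```

View pics/touch.png

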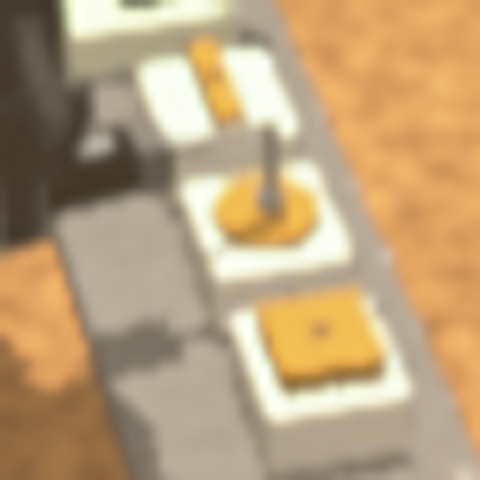

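The tip rests in the middle of the round pad (crop 270,200), at about 2.5 N. On to the square pad.

Emit:
carry_out([
  [[0,0,0],[0,0,-0.016],0],
  [[0,0,0],[0,0,-0.04],0],
  [[0,0,0],[0.0054,-0.0368,0],0],
  [[0,0,0],[0.0054,-0.0368,0],0],
  [[0,0,0],[0.0054,-0.0368,0],0],
  [[0,0,0],[0.0054,-0.0368,0],0],
  [[0,0,0],[0,0,0],0],
  [[0,0,0],[0,0,0.02],0],
  [[0,0,0],[0,0,0.016],0],
  [[0,0,0],[0,0,0.01],0],
  [[0,0,0],[0,0,0.004],0],
  [[0,0,0],[0,0,0.003],0],
  [[0,0,0],[0,0,0.003],0],
  [[0,0,0],[0,0,0],0],
  [[0,0,0],[0,0,0],0],
  [[0,0,0],[0,0,0],0],
  [[0,0,0],[0,0,0],0],
  [[0,0,0],[0,0,0],0],
  [[0,0,0],[0,0,0],0],
  [[0,0,0],[0,0,0],0],
])

```text
time_s: 14.65
ee_pos: [0.4799, 0.0312, 0.0744]
eef_rot: [[-0.998, 0.062, 0.0], [0.062, 0.998, 0.0], [-0.0, 0.0, -1.0]]
wrist_force: [-1.8, 1.8, 2.3]
opening: 0.226
grasp_force: 49.6
```

```bash
python3 - <<'E'
from h import *
np.set_printoptions(precision=4,suppress=True)
b=vision.camera("side")
cv2.imwrite("pics/touch2.png",cv2.resize(b["img"][150:210,240:300],(480,480),interpolation=2))
o=get_obs();print(o["ee_pos"],o["wrist_force"],o["moment"])
E
```

```text
[0.4798 0.0312 0.0743] [-1.5622  0.9927  2.505 ] [0.1691 0.1016 0.0944]
```

View pics/touch2.png

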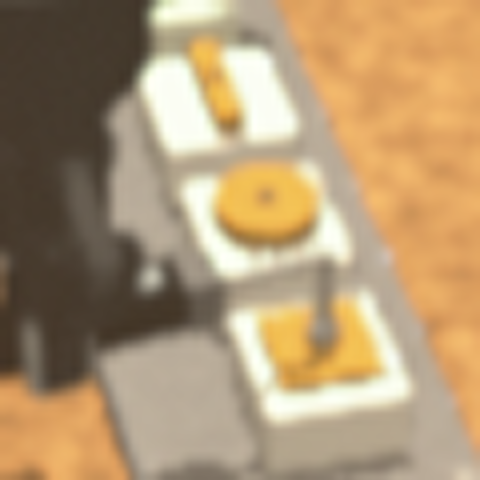

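The tip is in the middle of the square pad (crop 322,330), at about 3 N. Now I'll carry the tester back above its notches.

Emit:
carry_out([
  [[0,0,0],[0,0,-0.02],0],
  [[0,0,0],[0,0,-0.06],0],
  [[0,0,0],[0,0,-0.06],0],
  [[0,0,0],[0,0,-0.06],0],
  [[0,0,0],[0.0004,-0.0576,0],0],
  [[0,0,0],[0.0004,-0.0576,0],0],
  [[0,0,0],[0.0004,-0.0576,0],0],
  [[0,0,0],[0.0004,-0.0576,0],0],
  [[0,0,0],[0.0004,-0.0576,0],0],
  [[0,0,0],[0.0004,-0.0576,0],0],
  [[0,0,0],[0.0004,-0.0576,0],0],
  [[0,0,0],[0.0004,-0.0576,0],0],
  [[0,0,0],[0.0004,-0.0576,0],0],
  [[0,0,0],[0.0004,-0.0576,0],0],
  [[0,0,0],[0,0,0],0],
  [[0,0,0],[0,0,0],0],
  [[0,0,0],[0,0,0],0],
])

```text
time_s: 16.12
ee_pos: [0.4597, -0.2558, 0.174]
eef_rot: [[-0.998, 0.063, -0.0], [0.063, 0.998, 0.001], [0.001, 0.001, -1.0]]
wrist_force: [-0.2, 1.4, -1.9]
opening: 0.223
grasp_force: 49.2
```

```bash
python3 - <<'E'
from h import *
np.set_printoptions(precision=4,suppress=True)
o=get_obs();print(o["ee_pos"],np.array(o["eef_rot"]),o["wrist_force"],o["time_s"])
E
```

```text
[ 0.4597 -0.2558  0.174 ] [[-0.998   0.0629 -0.0005]
 [ 0.0629  0.998   0.0006]
 [ 0.0005  0.0005 -1.    ]] [-0.1729  1.4092 -1.8772] 16.1167
```

Emit:
carry_out([
  [[0,0,0],[0,0,0.05],0],
  [[0,0,0],[0,0,0.05],0],
  [[0,0,0],[0,0,0.04],0],
  [[0,0,0],[0,0,0.02],0],
  [[0,0,0],[0,0,0.014],0],
  [[0,0,0],[0,0,0.006],0],
  [[0,0,0],[0,0,0.004],0],
  [[0,0,0],[0,0,0.002],0],
  [[0,0,0],[0,0,0.002],0],
  [[0,0,0],[0,0,0],0],
  [[0,0,0],[0,0,0],0],
])

```text
time_s: 17.03
ee_pos: [0.4601, -0.2563, 0.0808]
eef_rot: [[-0.998, 0.063, 0.001], [0.063, 0.998, -0.0], [-0.001, -0.0, -1.0]]
wrist_force: [0.3, -0.3, -0.2]
opening: 0.22
grasp_force: 49.3
```

Emit:
carry_out([
  [[0,0,0],[0,0,0.0015],0],
  [[0,0,0],[0,0,0.001],0],
  [[0,0,0],[0,0,0],0],
  [[0,0,0],[0,0,0],0],
])

```text
time_s: 17.37
ee_pos: [0.46, -0.2563, 0.0796]
eef_rot: [[-0.998, 0.063, 0.001], [0.063, 0.998, -0.0], [-0.001, -0.0, -1.0]]
wrist_force: [-1.6, 0.5, 6.2]
opening: 0.225
grasp_force: 50.3
```

The tester is seated: the notch floor pushes back with about 7 N. Now I'll release it gently and then withdraw.

Emit:
carry_out([
  [[0,0,0],[0,0,0],0.28],
  [[0,0,0],[0,0,0],0.35],
  [[0,0,0],[0,0,0],0.5],
  [[0,0,0],[0,0,0],0.65],
  [[0,0,0],[0,0,0],0.7],
  [[0,0,0],[0,0,0],0.7],
  [[0,0,0],[0,0,0],0.7],
  [[0,0,0],[0,0,-0.02],0.7],
  [[0,0,0],[0,0,-0.04],0.7],
  [[0,0,0],[0,0,-0.06],0.7],
  [[0,0,0],[0,0,-0.06],0.7],
  [[0,0,0],[0,0,-0.06],0.7],
  [[0,0,0],[0,0,-0.06],0.7],
  [[0,0,0],[0.05,0.06,0],0.7],
  [[0,0,0],[0,0.07,0],0.7],
  [[0,0,0],[0,0.07,0],0.7],
  [[0,0,0],[0,0.07,0],0.7],
  [[0,0,0],[0,0,0],0.7],
  [[0,0,0],[0,0,0],0.7],
  [[0,0,0],[0,0,0],0.7],
])

```text
time_s: 19.03
ee_pos: [0.4433, -0.1204, 0.2296]
eef_rot: [[-0.998, 0.062, 0.001], [0.062, 0.998, -0.001], [-0.001, -0.001, -1.0]]
wrist_force: [0.4, -0.7, -0.1]
opening: 0.698
grasp_force: 0.0
```

```bash
python3 - <<'E'
from h import *
np.set_printoptions(precision=4,suppress=True)
a=vision.camera("top");b=vision.camera("side")
cv2.imwrite("pics/end.png",np.hstack([cv2.resize(a["img"][150:250,325:425],(400,400),interpolation=2),cv2.resize(b["img"][100:310,200:410],(400,400),interpolation=2)]))
for n in ("coin_jar","flashlight","comb"):
    print(n,[x["position"] for x in nets.place_of(a,n)[:1]],[x["position"] for x in nets.place_of(b,n)[:1]])
o=get_obs();print(o["ee_pos"],o["grasp_force"],o["time_s"])
E
```

```text
coin_jar [[104.7, 365.4]] [[259.7, 397.3]]
flashlight [[165.6, 124.9]] [[128.1, 217.9]]
comb [[223.2, 245.1]] [[207.8, 203.7]]
[ 0.4432 -0.1204  0.229 ] 0.0 19.4333
```

View pics/end.png

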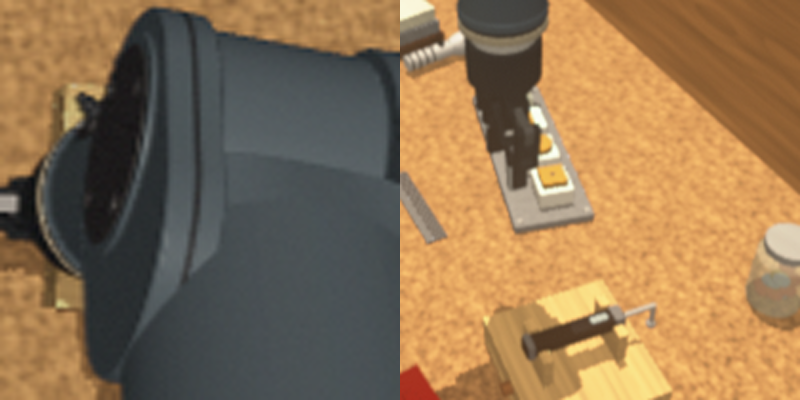

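The tester lies level in both notches with its tip down (side crop 570,333). The bystanders haven't moved and the gripper is clear, so I'm handing in.

```bash
python3 -c "
from bench import job
print(job.sign_off())"
```

```text
the job is handed in; nothing more can be done
None
```

The job is handed in: I pushed the switch lever to its far stop, touched the tester on the round and then the square pad at about 3 N each, and laid it back in the pine box notches; the sign-off returned no verdict.

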